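# Open the yellow tumbler drum

## Task

Open the yellow polishing drum: pinch the two orange paddles on its lid together between the fingers to free the catch, lift the lid off, and set it down gently, right way up and flat on the floor of the wooden tray. Leave the yellow drum standing in its place and do not disturb the blue drum.

Things in the scene. Friction and masses are not known exactly. Their poses are not given: they have to be found in the camera images.
- lid_pinch (a point): Between the 2 orange paddles of the yellow lid (0.2 kg), 24 mm above its disc's top (disc 110 mm wide), 16 below the paddle tops, 52 above the lid's flat underside on which it stands. z up, y from paddle to paddle (the pinch line). Paddles: 28 mm wide (x), outer faces 58 apart; each slides in 10 mm on a 3 to 7 N spring (38 apart when fully in) and springs back. Block between: 12 mm thick in y.
- drum: Yellow-banded upright black drum, 123 mm wide, 90 high, 0.9 kg, loose on the bench. Origin: centre of underside, z up. The lid's disc lies on its rim; the lid's plug (86 mm wide, 22 deep) sits inside. Each paddle draws in a bolt from under the inner lip: the lid is free only while both are in by 7 mm or more: pinch fully, with 20 to 30 N, and keep pinched while lifting it 30 mm clear.
- tray: Shallow square tray of light wood fixed to the bench, 192 mm square outside, 180 mm inside, rim 16 mm high, floor 6 mm thick. Origin at the centre of its underside; x and y along its sides, z up.
- spare_lid_pinch (a point): The same point on the lid of the other drum, which is alike in all but colour: blue band and blue lid disc. It is to be left alone.
Not all that is in view belongs to the job. Leave any green or red look-alike of the drum alone.

How it is judged:
On the way:
1. the yellow lid is lifted clear of its drum, which stays standing on the bench (z of lid_pinch in the frame of drum above 0.155 m and height (world z) of drum below 0.005 m and angle between drum's own z axis and vertical below 0.1 rad), for 0.2 s.
At the end, for the whole second after the job is handed in: The yellow lid rests still, right way up and flat (under 0.12 rad) on the tray's floor, its axis within 38 mm of the tray's centre along each side (all the room there is), height within 6 mm; the yellow drum stands upright (under 0.1 rad) on the bench within 60 mm of where it stood (x of lid_pinch in the frame of tray between -0.038 and 0.038 m and y of lid_pinch in the frame of tray between -0.038 and 0.038 m and z of lid_pinch in the frame of tray between 0.052 and 0.064 m and angle between lid_pinch's own z axis and vertical below 0.12 rad and linear speed of lid below 0.02 m/s and angle between drum's own z axis and vertical below 0.1 rad and height (world z) of drum below 0.005 m and distance of drum from where it was at the start of the episode below 0.06 m); the robot touches nothing.
It fails at once if the blue drum's lid is moved by more than 20 mm (distance of spare_lid_pinch from where it was at the start of the episode above 0.02 m).
It fails at once if the yellow lid is dropped or thrown (faster than 0.7 m/s while out of the fingers) (contact force between the fingers and lid below 0.2 N and linear speed of lid above 0.7 m/s).
It also fails if it takes over 48 s, if anything falls off the work surface, if the arm or the gripper's body presses on something with over 40 N, if the wrist force passes 120 N, or if a joint passes its speed limit or range.

## Robot

A 6-joint arm with a two-finger parallel gripper is mounted at the origin on the work surface. World frame = base frame: x ahead of the robot, y to its left, z up, the work surface at z = 0. Lengths are in m, angles in rad, forces in N, time in s.
With the tool pointing down it reaches from about 0.35 to 0.85 m from the base axis. Payload 8.1 kg.
Tool frame: the origin (TCP) lies midway between the tips of the shut fingers; the grasp point (between the pads) lies 19 mm behind it; z points along the fingers, y is the line along which they close (so a half turn about z gives the same grasp; the last joint's range is limited). The gripper opens to 93 mm and grips with 3 to 60 N. Pads are 15 mm wide; open, the fingers measure 128 mm over their backs; the gripper's body (75 mm by 188 mm) begins 65 mm behind the grasp point.
Start: joints at [-1.298, 0.13, 1.488, -0, 1.523, -0.085], TCP at [0.21, -0.562, 0.219] pointing down, gripper open.
Joint ranges: [-2.96, 2.96], [-0.89, 2.26], [0.02, 2.5], [-1.34, 4.48], [0, 2.73], [-2.66, 2.66]. Speed limits (rad/s): [2.39, 2.39, 2.79, 3.14, 3.14, 3.14].

## Interface

Orientations are given as a rotation vector (axis times angle).
In Python, from plant import robot, cams gives the robot as it stands. The module is installed in compiled form; this text tells all that it offers.
- The arm moves only by the tool play_rows, never from a script. Its arguments are lists of equal length, an entry for each row: "slide": the shift along the tool's x, y, z scaled (see below), a list of three; "twist": the turn, a rotation vector about the tool's x, y, z scaled (see below), a list of three. A call has exactly 8 rows; each row shifts and turns the commanded pose from where the row before left it, along the tool's axes as they then stand; what a row does not reach is not made up. The controller multiplies each number of a shift by 25 cm and each number of a turn by 60 degrees. A row lasts 1/10 s, in which the tool goes at most 50 mm and 8.59 degrees, less where a joint would pass 70% of its speed; a pose out of reach is approached as far as the arm can. A call with a number of a shift or a turn outside -1 to 1 is refused whole. A call with a gripper value outside its range is refused whole. "fingers" is the closure, from -1 (fully open) to 1 (shut), set as the call begins (left out, the last holds). The fingers move at their own pace and stop on an object; "force" is the grip in N (left out, the last holds). Time passes only in rows, so rows that do not move let the fingers close, or fill a call up. It gives the time, the measured TCP pose, the force, the opening and the grip force at its end, in the units of the state.
- robot.read_state(): the state, without advancing time (a new reading comes with each control period).
- cams.read_camera(name): name is "scene" or "top" or "wrist"; returns (picture, depth): 384x512x3 uint8, red, green, blue; 384x512 float32, m along the optical axis (not along the pixel's ray), 0 where there is no reading.
- cams.get_calibration(name): a dict with "fx", "fy", "cx", "cy" (pixels), "k1" (the pictures are not rectified: a ray, as slopes to the right and down, at radius r is drawn at 1 + k1 r^2 times it, then the intrinsics apply), "world_from_camera" (4x4, takes a point from camera to world coordinates). Camera axes: x right, y down, z forward; pixel columns grow to the right and rows downward; lengths in m; the calibration is good to about 2 mm. A picture is of the moment at which its call begins: read the wrist's pose just before it. get_calibration takes no time and is no camera call; for the wrist camera it gives the pose at the moment of the call.
- robot.close_job(): hands the job in; it is judged then, once.
The state is a dict: "t": time; "q": joint angles; "dq": joint speeds; "joint_torque": joint torques, N m; "tool_pos": TCP position; "orientation": TCP orientation; "force": force on the tool from outside, world axes, zero at the start; "wrist_torque": the same for the moment, N m; "opening": finger opening in m; "gripper_force": force on a finger pad.
Only numpy, scipy, OpenCV 4.12 (cv2) and the standard library are available. Lean on these libraries where they do the work, as an engineer would, in place of code of your own. Each camera call takes 0.05 s, during which the arm holds its last target. There are 200 camera calls.

## Working session

There is one attempt and no reset: what is moved stays moved. The work goes in short steps, Python scripts to look and compute and a tool call to move; the robot and the scene stay as the last step left them, time stands still between calls to the robot, and variables do not carry over. Pictures are saved under pics/ and viewed, at most 10 in all, crops included, and the job is handed in when it is done.

Besides the shell and the picture viewer there is one more tool, called as name(argument=value, ...) on one line, values as JSON. play_rows: Moves the arm, as the interface text tells. Shifts and turns lie within -1 to 1; 1 stands for 25 cm of shift or 60 degrees of turn. Its arguments: {"type":"object","properties":{"slide":{"type":"array"},"twist":{"type":"array"},"fingers":{"type":"number"},"force":{"type":"number"}},"required":["slide","twist"]}

```bash
mkdir -p pics; cat > h.py <<'E'
import numpy as np, cv2
from plant import robot, cams
def pts(n):
    T=cams.get_calibration(n); im,d=cams.read_camera(n)
    K=np.array([[T['fx'],0,T['cx']],[0,T['fy'],T['cy']],[0,0,1.]])
    v,u=np.mgrid[:384,:512]
    p=cv2.undistortPoints(np.stack([u,v],-1).reshape(-1,1,2).astype(float),K,np.array([T['k1'],0,0,0.])).reshape(384,512,2)
    P=np.dstack([p*d[...,None],d]); M=T['world_from_camera']
    W=P@M[:3,:3].T+M[:3,3]; W[d==0]=np.nan
    return im,W
def save(n,im): cv2.imwrite('pics/'+n,im[...,::-1])
E
python3 - <<'E'
from h import *
ims=[]
for n in('top','scene'):
    im,W=pts(n); np.savez(n,im=im,W=W); save(n+'0.png',im)
s=robot.read_state();print(s)
E
```

```text
{'t': 0.1, 'q': array([-1.29838408e+00,  1.31085897e-01,  1.48913382e+00, -3.15680682e-07,
        1.52302155e+00, -8.54065386e-02]), 'dq': array([ 6.15694447e-05, -2.02412693e-03, -1.22004074e-03, -1.79855298e-04,
        2.95507178e-05, -1.02340621e-03]), 'joint_torque': array([ 1.27268690e-03, -5.61341465e+01, -4.93097734e+01,  7.71410647e-02,
        2.92359071e-02, -9.04510080e-05]), 'tool_pos': array([ 0.21001983, -0.56150269,  0.21771228]), 'orientation': array([-3.08983248e+00, -5.58774701e-01,  2.42151840e-04]), 'force': array([ 0.14878866,  0.11723796, -0.55114772]), 'wrist_torque': array([-0.01127037,  0.0211473 , -0.02779426]), 'gripper_force': 0.0, 'opening': 0.09325553168605151}
```

View pics/top0.png

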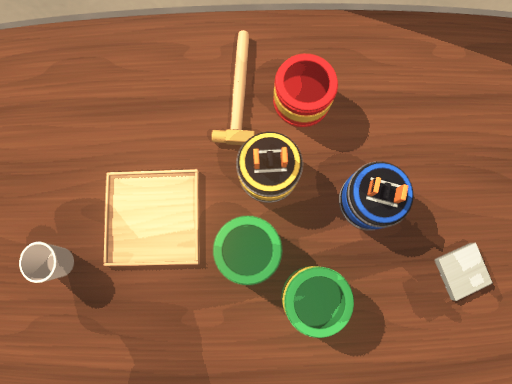

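View pics/scene0.png

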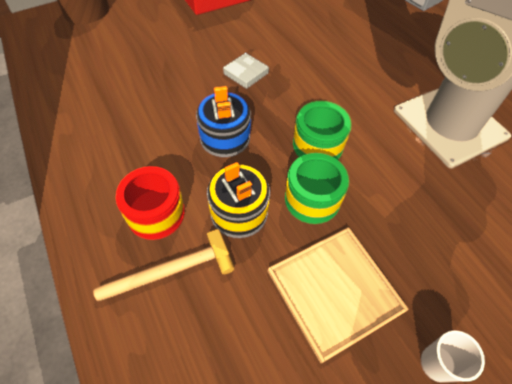

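The top view shows the yellow drum at about (270,162) with orange paddles at (257,160) and (285,157). The tray is at (153,218), the blue drum at (378,192), and a green pot close by at (248,250). The scene view agrees.

```bash
python3 - <<'E'
from h import *
from scipy.spatial import cKDTree
D=np.load('top.npz');im,W=D['im'],D['W']
hsv=cv2.cvtColor(im,cv2.COLOR_RGB2HSV)
v,u=np.mgrid[:384,:512]
org=(hsv[...,0]>5)&(hsv[...,0]<20)&(hsv[...,1]>180)&(W[...,2]>.10)
for a,b in((240,271),(271,300),(360,386),(386,420)):
    m=org&(u>a)&(u<b)&(v>130)&(v<215);p=W[m];z=np.nanmax(p[:,2]);print(m.sum(),z,p[p[:,2]>np.nanpercentile(p[:,2],50)].mean(0))
yel=(hsv[...,0]>22)&(hsv[...,0]<34)&(hsv[...,1]>150)&(W[...,2]>.07)&(abs(u-270)<45)&(abs(v-165)<45)
p=W[yel];z=np.median(p[:,2]);q=p[abs(p[:,2]-z)<.006];print('disc z',z,cv2.minEnclosingCircle(q[:,:2].astype(np.float32)))
# tray: rim
m=(W[...,2]>.003)&(W[...,2]<.03)&(u>95)&(u<207)&(v>160)&(v<275)&(hsv[...,2]>110)&(hsv[...,1]<170)
m=cv2.morphologyEx(m.astype(np.uint8),cv2.MORPH_OPEN,np.ones((3,3)))>0
q=W[m];print('tray',m.sum(),cv2.minAreaRect(q[:,:2].astype(np.float32)),np.median(q[:,2]))
# obstacle extents
for n,(a,b,c,d) in dict(green=(210,285,215,288),red=(270,340,50,130),tray=(95,207,160,275)).items():
    q=W[c:d,a:b].reshape(-1,3);q=q[q[:,2]>.05];
    if len(q):print(n,q.min(0),q.max(0))
print(cams.get_calibration('top')['world_from_camera'])
c=cams.get_calibration('wrist');print(c)
E
```

```text
20 0.13716020086680303 [0.59294223 0.00969006 0.13084305]
37 0.13516176541660874 [ 0.59623902 -0.0398932   0.13022565]
63 0.13615979571901826 [ 0.54458816 -0.19078799  0.12582805]
110 0.1365847557581904 [ 0.53497359 -0.23756176  0.12627476]
disc z 0.09570849898665229 ((0.6087753772735596, -0.01371579896658659), 0.055539123713970184)
tray 8760 ((0.5214724540710449, 0.225714772939682), (0.19281005859375, 0.19272896647453308), 0.23438431322574615) 0.006281085330653136
green [ 0.38892325 -0.03058052  0.07859861] [0.51042792 0.09183834 0.092922  ]
red [ 0.70606756 -0.15300146  0.05001669] [ 0.8281422  -0.02888244  0.09393814]
[[-0.02644358 -0.98565879  0.1666658   0.43474122]
 [-0.99964799  0.02643254 -0.00228486  0.01177512]
 [-0.00215331 -0.16666755 -0.9860108   0.73924667]
 [ 0.          0.          0.          1.        ]]
{'fx': 329.45656826545564, 'fy': 329.45656826545564, 'cx': 252.68269572397756, 'cy': 192.08949438405566, 'k1': -0.09529520599359878, 'world_from_camera': array([[ 0.35008694, -0.89506115, -0.27623302,  0.28621141],
       [-0.93671494, -0.33516683, -0.10113514, -0.53309872],
       [-0.00206201,  0.29415769, -0.95575468,  0.38415021],
       [ 0.        ,  0.        ,  0.        ,  1.        ]])}
```

play_rows(slide=[[0.14, -0.092, 0], [0.14, -0.092, 0], [0.14, -0.092, 0], [0.14, -0.092, 0], [0.14, -0.092, 0], [0.14, -0.092, 0], [0.14, -0.092, 0], [0.14, -0.092, 0]], twist=[[0, 0, 0], [0, 0, 0], [0, 0, 0], [0, 0, 0], [0, 0, 0], [0, 0, 0], [0, 0, 0], [0, 0, 0]], fingers=-1, force=25)

```text
t: 0.9
tool_pos: [0.4085, -0.2899, 0.2183]
orientation: [-3.091, -0.559, 0.0]
force: [1.2, -0.0, -0.1]
opening: 0.0928
gripper_force: 0.0
```

play_rows(slide=[[0.14, -0.092, 0], [0.14, -0.092, 0], [0.14, -0.092, 0], [0.14, -0.092, 0], [0.14, -0.092, 0], [0.14, -0.092, 0], [0.14, -0.092, 0], [0.14, -0.092, 0]], twist=[[0, 0, 0], [0, 0, 0], [0, 0, 0], [0, 0, 0], [0, 0, 0], [0, 0, 0], [0, 0, 0], [0, 0, 0]])

```text
t: 1.7
tool_pos: [0.6063, -0.0195, 0.2181]
orientation: [-3.091, -0.559, 0.001]
force: [1.0, 0.2, -0.7]
opening: 0.0934
gripper_force: 0.0
```

play_rows(slide=[[0, 0, 0], [0, 0, 0], [0, 0, 0], [0, 0, 0], [0, 0, 0], [0, 0, 0], [0, 0, 0], [0, 0, 0]], twist=[[0, 0, 0.07], [0, 0, 0.07], [0, 0, 0.07], [0, 0, 0.07], [0, 0, 0], [0, 0, 0], [0, 0, 0], [0, 0, 0]])

```text
t: 2.5
tool_pos: [0.6058, -0.0212, 0.2186]
orientation: [-3.14, -0.103, 0.0]
force: [0.9, -0.6, 0.6]
opening: 0.0932
gripper_force: 0.0
```

```bash
python3 - <<'E'
from h import *
s=robot.read_state();print(s['t'],s['tool_pos'],s['orientation'],s['q'])
im,W=pts('wrist');np.savez('w1',im=im,W=W);save('w1.png',im)
hsv=cv2.cvtColor(im,cv2.COLOR_RGB2HSV)
org=((hsv[...,0]>5)&(hsv[...,0]<20)&(hsv[...,1]>180)&(W[...,2]>.10)&(W[...,2]<.15)).astype(np.uint8)
n,l,st,c=cv2.connectedComponentsWithStats(org)
for i in range(1,n):
    if st[i,4]>100:
        p=W[l==i];q=p[p[:,2]>np.nanmax(p[:,2])-.006];r=cv2.minAreaRect(q[:,:2].astype(np.float32));print(c[i],st[i,4],q[:,2].max(),r)
yel=(hsv[...,0]>22)&(hsv[...,0]<34)&(hsv[...,1]>150)&(abs(W[...,2]-.096)<.005)
print(yel.sum(),cv2.minEnclosingCircle(W[yel][:,:2].astype(np.float32)))
E
```

```text
2.5 [ 0.6057678  -0.02124607  0.21859045] [-3.13988957e+00 -1.02887185e-01  9.87919652e-05] [-1.19633316e-01  1.46956428e-01  1.47018879e+00  8.09463901e-06
  1.52451231e+00  1.38565053e+00]
[218.71921182 182.74876847] 203 0.13616274269165993 ((0.6075575947761536, 0.0061391121707856655), (0.026296190917491913, 0.006791256368160248), 18.055458068847656)
[272.30344828 180.93793103] 145 0.13588131887512375 ((0.6160237193107605, -0.03615821897983551), (0.005291906651109457, 0.013982024043798447), 58.8828010559082)
523 ((0.6063565611839294, -0.01448282040655613), 0.05468081310391426)
```

View pics/w1.png

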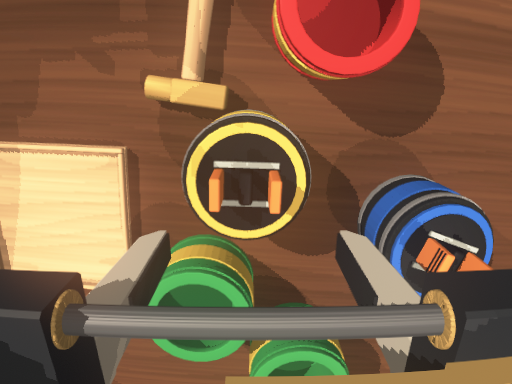

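The wrist view shows the yellow lid at about (246,185), with paddles at (216,190) and (275,190) almost level in the image. The blue lid is at lower right, and the green pots are below and lower than the lid.

```bash
python3 - <<'E'
from h import *
D=np.load('w1.npz');im,W=D['im'],D['W']
v,u=np.mgrid[:384,:512]
R=(abs(v-185)<45)&(abs(u-246)<55)
for a,b in((200,232),(260,295)):
    m=R&(u>a)&(u<b)&(W[...,2]>.131)&(W[...,2]<.14);q=W[m];print(m.sum(),q.mean(0),cv2.minAreaRect(q[:,:2].astype(np.float32)))
hsv=cv2.cvtColor(im,cv2.COLOR_RGB2HSV)
s=R&(hsv[...,1]<60)&(hsv[...,2]>120)&(v<172)
q=W[s];q=q[np.isfinite(q).all(1)];print('bar',len(q),q.mean(0),np.degrees(np.arctan(np.polyfit(q[:,1],q[:,0],1)[0])))
print(cams.get_calibration('wrist')['world_from_camera'])
E
```

```text
407 [0.60618406 0.00995453 0.13590498] ((0.6054710149765015, 0.010049059987068176), (0.02793266251683235, 0.009664423763751984), 1.6473578214645386)
410 [ 0.60798457 -0.03917001  0.13592864] ((0.6074056625366211, -0.0394352488219738), (0.02732909843325615, 0.009613987989723682), 1.8791157007217407)
bar 447 [ 0.62477031 -0.01445115  0.09966037] -2.041688645884383
[[ 6.50997339e-02 -9.53638648e-01 -2.93828783e-01  6.86939713e-01]
 [-9.97878714e-01 -6.23055036e-02 -1.88705221e-02 -1.59891532e-02]
 [-3.11491086e-04  2.94433954e-01 -9.55671779e-01  3.85052029e-01]
 [ 0.00000000e+00  0.00000000e+00  0.00000000e+00  1.00000000e+00]]
```

play_rows(slide=[[0, 0, 0], [0.005, -0.026, 0], [0, 0, 0.08], [0, 0, 0.08], [0, 0, 0.08], [0, 0, 0.08], [0, 0, 0.04], [0, 0, 0]], twist=[[0, 0, 0.027], [0, 0, 0], [0, 0, 0], [0, 0, 0], [0, 0, 0], [0, 0, 0], [0, 0, 0], [0, 0, 0]])

```text
t: 3.35
tool_pos: [0.6056, -0.0142, 0.1268]
orientation: [-3.141, -0.057, 0.005]
force: [-0.9, -0.1, 0.8]
opening: 0.0927
gripper_force: 0.0
```

play_rows(slide=[[0.004, 0, 0.02], [0, 0, 0.025], [0, 0, 0.025], [0, 0, 0.025], [0, 0, 0], [0, 0, 0], [0, 0, 0], [0, 0, 0]], twist=[[0, 0, 0], [0, 0, 0], [0, 0, 0], [0, 0, 0], [0, 0, 0], [0, 0, 0], [0, 0, 0], [0, 0, 0]])

```text
t: 4.15
tool_pos: [0.6081, -0.0146, 0.1053]
orientation: [3.141, 0.057, 0.001]
force: [-0.8, 0.6, 0.1]
opening: 0.0932
gripper_force: 0.0
```

play_rows(slide=[[0, 0, 0], [0, 0, 0], [0, 0, 0], [0, 0, 0], [0, 0, 0], [0, 0, 0], [0, 0, 0], [0, 0, 0]], twist=[[0, 0, 0], [0, 0, 0], [0, 0, 0], [0, 0, 0], [0, 0, 0], [0, 0, 0], [0, 0, 0], [0, 0, 0]], fingers=1, force=25)

```text
t: 4.95
tool_pos: [0.6079, -0.0147, 0.1051]
orientation: [3.141, 0.057, 0.0]
force: [-1.0, -0.3, -1.2]
opening: 0.0367
gripper_force: 25.0
```

play_rows(slide=[[0, 0, 0], [0, 0, 0], [0, 0, 0], [0, 0, 0], [0, 0, 0], [0, 0, 0], [0, 0, 0], [0, 0, 0]], twist=[[0, 0, 0], [0, 0, 0], [0, 0, 0], [0, 0, 0], [0, 0, 0], [0, 0, 0], [0, 0, 0], [0, 0, 0]])

```text
t: 5.75
tool_pos: [0.608, -0.0147, 0.1051]
orientation: [3.141, 0.057, 0.001]
force: [-0.8, -0.8, 4.0]
opening: 0.0373
gripper_force: 25.0
```

play_rows(slide=[[0, 0, -0.02], [0, 0, -0.03], [0, 0, -0.03], [0, 0, -0.03], [0, 0, -0.03], [0, 0, -0.03], [0, 0, 0], [0, 0, 0]], twist=[[0, 0, 0], [0, 0, 0], [0, 0, 0], [0, 0, 0], [0, 0, 0], [0, 0, 0], [0, 0, 0], [0, 0, 0]])

```text
t: 6.55
tool_pos: [0.608, -0.0146, 0.1477]
orientation: [3.141, 0.057, 0.001]
force: [0.3, -0.1, -2.0]
opening: 0.0368
gripper_force: 25.0
```

play_rows(slide=[[0, 0, -0.04], [0, 0, -0.05], [0, 0, -0.05], [0, 0, -0.05], [0, 0, -0.05], [0, 0, -0.04], [0, 0, 0], [0, 0, 0]], twist=[[0, 0, 0], [0, 0, 0], [0, 0, 0], [0, 0, 0], [0, 0, 0], [0, 0, 0], [0, 0, 0], [0, 0, 0]])

```text
t: 7.35
tool_pos: [0.6079, -0.0146, 0.2175]
orientation: [3.141, 0.057, 0.0]
force: [0.2, 0.7, -1.6]
opening: 0.0367
gripper_force: 25.0
```

```bash
python3 - <<'E'
from h import *
im,W=pts('scene');i2,W2=pts('wrist');np.savez('w2',im=i2,W=W2)
save('c.png',np.hstack([cv2.resize(im,(400,300)),cv2.resize(i2,(400,300))]))
print(robot.read_state()['tool_pos'])
E
```

```text
[ 0.60734656 -0.01455684  0.21644927]
```

View pics/c.png

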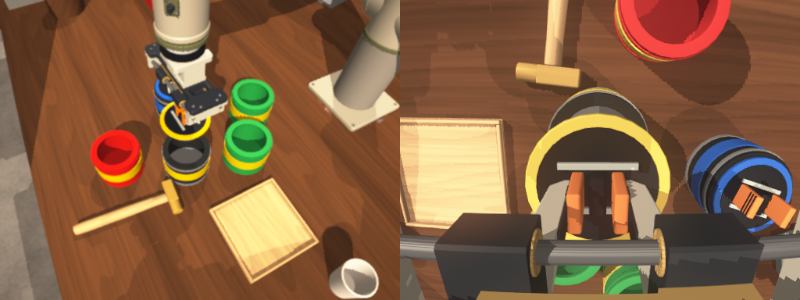

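The lid is held level and the open drum is still standing, with its dark rim visible beneath. Next I carry the lid to the tray.

play_rows(slide=[[-0.019, -0.058, 0], [-0.037, -0.117, 0], [-0.05, -0.156, 0], [-0.05, -0.156, 0], [-0.05, -0.156, 0], [-0.05, -0.156, 0], [-0.037, -0.117, 0], [-0.019, -0.058, 0]], twist=[[0, 0, 0], [0, 0, 0], [0, 0, 0], [0, 0, 0], [0, 0, 0], [0, 0, 0], [0, 0, 0], [0, 0, 0]])

```text
t: 8.25
tool_pos: [0.519, 0.2289, 0.2169]
orientation: [-3.14, -0.061, 0.002]
force: [-0.3, 0.1, -1.7]
opening: 0.0367
gripper_force: 25.0
```

play_rows(slide=[[0, 0, 0], [0, 0, 0.04], [0, 0, 0.08], [0, 0, 0.1], [0, 0, 0.1], [0, 0, 0.08], [0, 0, 0.06], [0, 0, 0]], twist=[[0, 0, 0], [0, 0, 0], [0, 0, 0], [0, 0, 0], [0, 0, 0], [0, 0, 0], [0, 0, 0], [0, 0, 0]])

```text
t: 9.05
tool_pos: [0.5193, 0.2241, 0.099]
orientation: [3.139, 0.055, -0.008]
force: [-0.6, -0.1, -2.3]
opening: 0.037
gripper_force: 25.0
```

```bash
python3 - <<'E'
from h import *
print(robot.read_state()['tool_pos'],robot.read_state()['gripper_force'])
im,W=pts('top');i2,W2=pts('wrist')
save('d.png',np.hstack([cv2.resize(im,(400,300)),cv2.resize(i2,(400,300))]))
E
```

```text
[0.51933881 0.22412758 0.0990467 ] 24.985802471637726
```

View pics/d.png

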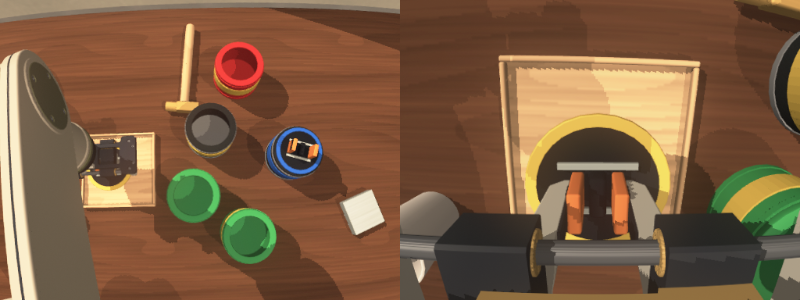

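The top view shows the lid over the tray with room all round. The drum stands open and the blue drum is untouched.

play_rows(slide=[[0, 0, 0.03], [0, 0, 0.04], [0, 0, 0.04], [0, 0, 0.03], [0, 0, 0.03], [0, 0, 0.02], [0, 0, 0], [0, 0, 0]], twist=[[0, 0, 0], [0, 0, 0], [0, 0, 0], [0, 0, 0], [0, 0, 0], [0, 0, 0], [0, 0, 0], [0, 0, 0]])

```text
t: 9.95
tool_pos: [0.5211, 0.2259, 0.0549]
orientation: [-3.141, -0.057, -0.0]
force: [0.2, 0.3, -1.5]
opening: 0.0369
gripper_force: 25.0
```

play_rows(slide=[[0, 0, 0.005], [0, 0, 0.005], [0, 0, 0.005], [0, 0, 0.005], [0, 0, 0.005], [0, 0, 0], [0, 0, 0], [0, 0, 0]], twist=[[0, 0, 0], [0, 0, 0], [0, 0, 0], [0, 0, 0], [0, 0, 0], [0, 0, 0], [0, 0, 0], [0, 0, 0]])

```text
t: 10.75
tool_pos: [0.5211, 0.2259, 0.0487]
orientation: [-3.141, -0.057, -0.0]
force: [0.1, -0.6, -1.6]
opening: 0.0364
gripper_force: 25.0
```

Contact is expected near a TCP height of 0.043.

play_rows(slide=[[0, 0, 0.004], [0, 0, 0.004], [0, 0, 0.004], [0, 0, 0.004], [0, 0, 0.004], [0, 0, 0], [0, 0, 0], [0, 0, 0]], twist=[[0, 0, 0], [0, 0, 0], [0, 0, 0], [0, 0, 0], [0, 0, 0], [0, 0, 0], [0, 0, 0], [0, 0, 0]])

```text
t: 11.55
tool_pos: [0.5211, 0.2259, 0.0437]
orientation: [-3.141, -0.057, -0.0]
force: [0.6, 0.4, -1.5]
opening: 0.0365
gripper_force: 25.0
```

play_rows(slide=[[0, 0, 0.004], [0, 0, 0.004], [0, 0, 0], [0, 0, 0], [0, 0, 0], [0, 0, 0], [0, 0, 0], [0, 0, 0]], twist=[[0, 0, 0], [0, 0, 0], [0, 0, 0], [0, 0, 0], [0, 0, 0], [0, 0, 0], [0, 0, 0], [0, 0, 0]])

```text
t: 12.35
tool_pos: [0.5213, 0.226, 0.043]
orientation: [-3.141, -0.057, -0.001]
force: [-5.8, -1.8, 8.1]
opening: 0.0368
gripper_force: 25.0
```

Contact: the force is now +8 N upward. I release the lid and back off.

play_rows(slide=[[0, 0, 0], [0, 0, 0], [0, 0, 0], [0, 0, 0], [0, 0, 0], [0, 0, 0], [0, 0, 0], [0, 0, 0]], twist=[[0, 0, 0], [0, 0, 0], [0, 0, 0], [0, 0, 0], [0, 0, 0], [0, 0, 0], [0, 0, 0], [0, 0, 0]], fingers=-1)

```text
t: 13.15
tool_pos: [0.521, 0.2259, 0.0415]
orientation: [3.141, 0.057, -0.0]
force: [-0.1, -0.2, -0.1]
opening: 0.0923
gripper_force: 0.0
```

play_rows(slide=[[0, 0, -0.02], [0, 0, -0.05], [0, 0, -0.08], [0, 0, -0.1], [0, 0, -0.1], [0, 0, -0.1], [0, 0, -0.1], [0, 0, 0]], twist=[[0, 0, 0], [0, 0, 0], [0, 0, 0], [0, 0, 0], [0, 0, 0], [0, 0, 0], [0, 0, 0], [0, 0, 0]])

```text
t: 13.95
tool_pos: [0.5237, 0.2268, 0.1851]
orientation: [-3.139, -0.057, -0.013]
force: [-0.1, 0.8, -0.4]
opening: 0.0936
gripper_force: 0.0
```

```bash
python3 - <<'E'
from h import *
print(robot.read_state()['tool_pos'],robot.read_state()['opening'])
im,W=pts('scene');i2,W2=pts('wrist')
save('e.png',np.hstack([cv2.resize(im,(400,300)),cv2.resize(i2,(400,300))]))
hsv=cv2.cvtColor(i2,cv2.COLOR_RGB2HSV)
m=(hsv[...,0]>22)&(hsv[...,0]<34)&(hsv[...,1]>170)&(abs(W2[...,2]-.034)<.008)
q=W2[m];print(m.sum(),cv2.minEnclosingCircle(q[:,:2].astype(np.float32)),np.linalg.lstsq(np.c_[q[:,:2]-q[:,:2].mean(0),np.ones(len(q))],q[:,2],rcond=None)[0])
E
```

```text
[0.52374567 0.22677506 0.18510511] 0.0935682583757105
0 ((0.0, 0.0), 0.0) [0. 0. 0.]<stdin>:7: RuntimeWarning: Mean of empty slice.
  ret = um.true_divide(
```

View pics/e.png

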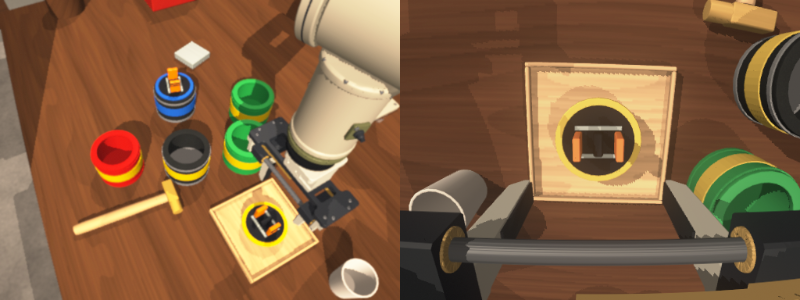

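The lid lies flat and centred in the tray, the drum stands open in place, and the gripper is clear. I hand in the job.

```bash
python3 -c "
from plant import robot
print(robot.close_job())"
```

```text
the job is handed in; nothing more can be done
None
```

The yellow lid is off its drum and resting flat and centred on the tray floor, the yellow drum is standing in its place, the blue drum is untouched, and the job is handed in (no verdict was returned).

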